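# Crank the mould under the injector and fire the shot

### The arm

A 6-joint arm with a two-finger parallel gripper is mounted at the origin on the work surface. World frame = base frame: x ahead of the robot, y to its left, z up, the work surface at z = 0. Lengths are in mm, angles in rad, forces in N, time in s.
With the tool pointing down it reaches from about 300 to 775 mm from the base axis. Payload 14.6 kg.
Tool frame: the origin (TCP) lies midway between the tips of the shut fingers; the grasp point (between the pads) lies 19 mm behind it; y points along the fingers, z is the direction in which the jaws open and shut, and the axes are right-handed (so a half turn about y gives the same grasp; the last joint's range is limited). The gripper opens to 94 mm and grips with 3 to 60 N. Pads are 16 mm wide; open, the fingers measure 119 mm over their backs; the gripper's body (75 mm by 177 mm) begins 78 mm behind the grasp point.
Start: joints at [-1.391, 0.3, 1.521, -0, 1.321, -0.067], TCP at [134.36, -533.326, 170.146] pointing down, gripper open.
Joint ranges: [-3.03, 3.03], [-0.79, 2.21], [0.23, 2.52], [-1.04, 4.18], [0, 3.07], [-2.55, 2.55]. Speed limits (rad/s): [2.22, 2.22, 2.57, 3.14, 3.14, 3.14].

### API

Orientations are given as [roll, pitch, yaw] about the fixed x, y, z axes, in that order (R = Rz(yaw) Ry(pitch) Rx(roll)).
In Python, from cell import manip gives the robot as it stands.
- The arm moves only by the tool play_rows, never from a script. Its argument "series" is a list of rows, each a list of 3 entries, a list of its own where there are three numbers: the shift along the tool's x, y, z in m, then the turn about the tool's y in rad, then the closure, from 0 (fully open) to 1 (shut). In form: [[[dx, dy, dz], twist, grip], ...]. A call has 1 to 20 rows; each row is the pose to reach, as a shift and turn from the pose measured when the call began, along the tool's axes at that moment; what a row does not reach only later rows make up. A row lasts 1/10 s, in which the tool goes at most 50 mm and 8.59 degrees, less where a joint would pass 70% of its speed; a pose out of reach is approached as far as the arm can. A call with a gripper value outside its range is refused whole. The fingers move at their own pace and stop on an object; "squeeze" is the grip in N (left out, the last holds). Time passes only in rows, so rows that repeat a pose let the fingers close. It gives the time, the measured TCP pose, the force and the opening at its end, in the units of the state.
- manip.read_state(): the state, without advancing time (a new reading comes with each control period).
- manip.camera(name): name is "side" or "top" or "wrist"; returns the picture (384x512x3 uint8, red, green, blue); there is no depth.
- manip.camera_params(name): a dict with "K" (3x3 intrinsics, pixels), "rvec" (rotation vector, rad) and "tvec" (3), from world to camera coordinates, as OpenCV has them. Camera axes: x right, y down, z forward; pixel columns grow to the right and rows downward; lengths in mm; the calibration is good to about 2 mm. A picture is of the moment at which its call begins: read the wrist's pose just before it. camera_params takes no time and is no camera call; for the wrist camera it gives the pose at the moment of the call.
- manip.sign_off(): hands the job in, once; it reports no verdict.
The state is a dict: "clock": time; "joints": joint angles; "qd": joint speeds; "effort": joint torques, N m; "eef_pos": TCP position; "eef_rot": TCP orientation; "wrist_force": force on the tool from outside, world axes, zero at the start; "moment": the same for the moment, N m; "finger_gap": finger opening in mm.
Only numpy, scipy, OpenCV 4.12 (cv2) and the standard library are available. Lean on these libraries where they do the work, as an engineer would, in place of code of your own. Each camera call takes 0.05 s, during which the arm holds its last target. There are 200 camera calls.

### The job

Turn the four-armed star handwheel clockwise, over as many grasps as you need, until the red pointer on the mould slide lines up with the lime-yellow index flag of the injector, to within a couple of millimetres; move the slide only by its wheel and leave it there. Only then press the spring pedal right down to its stop for about half a second to fire the shot, and let it come fully up again. Do not disturb the jar, the spare mould or the screwdriver.

Things in the scene. Friction and masses are not known exactly. Their poses are not given: they have to be found in the camera images.
- wheel (a joint): turn of the star handwheel (rad); grows clockwise seen from above, from a stop at 0 to a stop at 4.4. Each rad moves the mould slide 20 mm towards the injector (the machine's -y). It stays where it is left; about 0.3 N m turns it (4 to 5 N at a grip).
- wheel_hub (a point): on the handwheel's upright axis, at mid-height of its arms, 120 mm above the table. Steel hub 52 mm across, top 16 mm above this point; four level arms along this frame's +x, +y, -x, -y (it turns with the wheel), each with a round grip 26 mm thick from 38 to 100 mm off the axis; +x grip lime-yellow, others black. Blue gearbox 90 x 90 mm below, its top 48 mm under this point.
- pointer (a point): top of the outer end of the red pointer, a level bar 10 mm wide sticking out from the middle of the grey mould slide, square to its travel, on the side away from the robot. Axes are the machine's: y along the bed from injector to handwheel, z up; the slide moves along -y as the wheel turns clockwise.
- index (a point): top of the lime-yellow index flag, mid-width, at its end next to the bed; flag, 46 mm long square to the bed, 10 mm wide along it, 24 mm high, fixed to the injector beside the bed on the side away from the robot. Axes as the pointer's. Lined up means the pointer's y in this frame is 0 (its end is then 7 mm nearer the bed and 3 mm higher).
- carriage: the mould slide: grey plate 100 x 100 x 22 mm with an aluminium mould block 70 x 77 mm on it, top 88 mm above this origin (centre of the underside, 45 mm above the table). It rides on the bed between handwheel and injector.
- head: the blue injector head, fixed: column 60 x 50 mm, 115 mm along -y from this origin, top 310 mm over the table; a boom reaches back over the mould with a brass nozzle above this origin. Origin at bed-top height (40 mm over the table) straight under the nozzle. Axes as the pointer's.
- pedal (a joint): press of the spring pedal (rad): 0 fully up, 0.25 at its lower stop. Springs back; about 6 N at the pad starts it, about 11 N holds it at the stop.
- pedal_pad (a point): top centre of the pedal's black ribbed pad (70 x 70 mm), about 68 mm above the table when up, 42 mm when down. The pedal is a blue plate 145 x 80 mm sloping up to its toe (0.30 rad when up, 0.05 down), hinged 98 mm along +x of this frame, 28 mm above the table. y is along the hinge; x and z are level and upright when it is up.
- jar: bystander: closed clear jar 70 mm across, 110 mm tall, black cap; origin at the centre of its underside.
- spare_mould: bystander: aluminium block 70 x 77 x 60 mm; origin at the centre of its underside.
- driver: bystander: screwdriver with red handle, 200 mm long, lying on the table along its x axis.
There are look-alikes about, which are no part of the job. Of the things like the part that bears pedal, leave any that is purple; of the rest the larger one is meant.

How it is judged:
By the outcome, as a careful person would: the job done as asked, in the order asked, and still so for the second after the job is handed in, with the robot touching nothing.
It also fails if it takes over 64 s, if anything falls off the work surface, if the arm or the gripper's body presses on something with over 40 N, if the wrist force passes 120 N, or if a joint passes its speed limit or range.

## Working session

There is one attempt and no reset: what is moved stays moved. The work goes in short steps, Python scripts to look and compute and a tool call to move; the robot and the scene stay as the last step left them, time stands still between calls to the robot, and variables do not carry over. Pictures are saved under pics/ and viewed, about 8 in all and at most 12, crops included, and the job is handed in when it is done.

Besides the shell and the picture viewer there is one more tool, called by a JSON object that holds its "fn" and its "kwargs", one argument or row to a line. play_rows: Moves the arm, as the interface text tells. Its arguments: {"type":"object","properties":{"series":{"type":"array","items":{"type":"array"}},"squeeze":{"type":"number"}},"required":["series"]}

```bash
ls; mkdir -p pics; python3 - <<'E'
from cell import manip
import cv2,numpy as np
for n in ("side","top"):
    im=manip.camera(n); cv2.imwrite(f"pics/{n}0.png",im[:,:,::-1])
    p=manip.camera_params(n); print(n,{k:np.round(v,4).tolist() for k,v in p.items()})
print(manip.read_state())
E
```

```text
pics
side {'K': [[488.8426, 0.0, 257.4792], [0.0, 488.8426, 196.2422], [0.0, 0.0, 1.0]], 'rvec': [2.3991, -0.1078, 0.0201], 'tvec': [-540.6778, 182.2067, 1259.7182]}
top {'K': [[431.2605, 0.0, 252.5694], [0.0, 431.2605, 198.597], [0.0, 0.0, 1.0]], 'rvec': [2.0826, -2.1315, 0.2357], 'tvec': [122.756, 556.3628, 1095.2655]}
{'clock': 0.1, 'joints': array([-1.39059968e+00,  3.00414182e-01,  1.52148582e+00, -1.69380644e-05,
        1.32071115e+00, -6.66181333e-02]), 'qd': array([-1.46958151e-03, -2.09415426e-03, -2.65784134e-03, -2.35946055e-03,
        5.67623862e-04,  8.11439036e-05]), 'effort': array([ 2.07004960e-03, -5.32642722e+01, -3.53283191e+01,  7.09267915e-02,
        2.35034258e-02, -7.09016649e-05]), 'eef_pos': array([ 134.30972954, -533.07918528,  169.65786848]), 'eef_rot': array([-1.57181366e+00,  5.14299527e-05, -2.89477370e+00]), 'wrist_force': array([ 0.67381583, -0.23785758,  0.61916027]), 'moment': array([0.02329444, 0.00401488, 0.01467314]), 'finger_gap': 93.73657562761447}
```

View pics/top0.png

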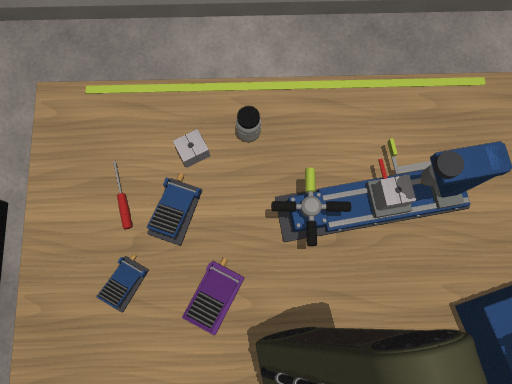

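View pics/side0.png

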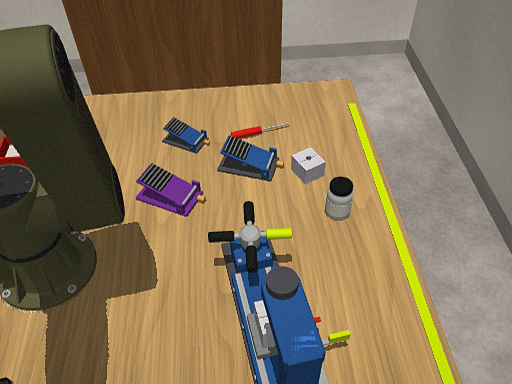

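The top view shows the star wheel hub near (311,206) with its lime grip up at (310,178). The red pointer is near (383,168), the lime flag near (394,150) and the large blue pedal near (175,211). The purple and small blue pedals are the decoys.

```bash
cat > h.py <<'E'
from cell import manip
import cv2,numpy as np
def cam(n):
    p=manip.camera_params(n); R=cv2.Rodrigues(np.array(p["rvec"],float))[0]
    return np.array(p["K"],float),R,np.array(p["tvec"],float).ravel()
def ray(c,u,v):
    K,R,t=c; return -R.T@t, R.T@np.linalg.inv(K)@np.array([u,v,1.])
def onz(c,u,v,z):
    o,d=ray(c,u,v); return o+d*(z-o[2])/d[2]
def tri(c1,p1,c2,p2):
    A=[];b=[]
    for c,p in((c1,p1),(c2,p2)):
        o,d=ray(c,*p); d/=np.linalg.norm(d); P=np.eye(3)-np.outer(d,d); A.append(P); b.append(P@o)
    return np.linalg.lstsq(np.vstack(A),np.hstack(b),rcond=None)[0]
def proj(c,X):
    K,R,t=c; x=K@(R@np.asarray(X,float)+t); return x[:2]/x[2]
def blobs(im,lo,hi,amin=15):
    m=cv2.inRange(cv2.cvtColor(im,cv2.COLOR_RGB2HSV),lo,hi)
    cs,_=cv2.findContours(m,cv2.RETR_EXTERNAL,cv2.CHAIN_APPROX_NONE)
    return [c for c in cs if cv2.contourArea(c)>=amin]
LIME=((28,120,80),(42,255,255)); RED=((0,150,80),(6,255,255)); BLUE=((100,100,40),(118,255,255)); PURP=((130,100,50),(150,255,255))
E
python3 - <<'E'
from h import *
for n,z in(("top",(120,70)),("side",(120,70))):
    im=cv2.imread(f"pics/{n}0.png")[:,:,::-1].copy(); c=cam(n)
    print(n)
    for nm,r in(("LIME",LIME),("RED",RED),("BLUE",BLUE)):
        for b in blobs(im,*r):
            (x,y),wh,a=cv2.minAreaRect(b); print(nm,round(x,1),round(y,1),np.round(wh,1),round(a),cv2.contourArea(b),[np.round(onz(c,x,y,q)[:2]) .tolist() for q in z])
            if nm!="BLUE" or n=="top": print("   ",np.round(cv2.boxPoints(cv2.minAreaRect(b)),1).tolist())
c=cam("top"); print("hub",onz(c,311.5,206,136))
im=cv2.imread("pics/top0.png"); cv2.imwrite("pics/c1.png",cv2.resize(im[120:260,262:482],None,fx=3.6,fy=3.6,interpolation=cv2.INTER_CUBIC))
E
```

```text
top
LIME 310.0 179.5 [23. 10.] 90 197.5 [[593.0, -38.0], [606.0, -46.0]]
    [[305.0, 168.0], [315.0, 168.0], [315.0, 191.0], [305.0, 191.0]]
LIME 393.3 146.8 [16.7  4.3] 77 52.5 [[676.0, -261.0], [693.0, -278.0]]
    [[389.29998779296875, 139.1999969482422], [393.6000061035156, 138.1999969482422], [397.29998779296875, 154.5], [393.1000061035156, 155.39999389648438]]
LIME 284.9 84.9 [  8.3 400.1] 89 2824.5 [[858.0, 15.0], [884.0, 11.0]]
    [[84.9000015258789, 85.0999984741211], [484.8999938964844, 76.5], [485.0, 84.80000305175781], [85.0, 93.4000015258789]]
RED 123.9 210.4 [35.3  9. ] 79 273.5 [[523.0, 436.0], [533.0, 451.0]]
    [[116.0, 194.0], [124.80000305175781, 192.1999969482422], [131.8000030517578, 226.8000030517578], [122.9000015258789, 228.60000610351562]]
RED 382.4 168.0 [19.2  4.1] 76 59.0 [[619.0, -227.0], [634.0, -243.0]]
    [[378.1000061035156, 159.1999969482422], [382.1000061035156, 158.1999969482422], [386.70001220703125, 176.8000030517578], [382.70001220703125, 177.8000030517578]]
BLUE 483.5 334.5 [97. 55.] 90 3462.5 [[203.0, -431.0], [198.0, -456.0]]
    [[456.0,
[... 2958 characters left out ...]
37 46.5 [[-158.0, 354.0], [-194.0, 414.0]]
    [[-6.699999809265137, 149.0], [4.199999809265137, 134.39999389648438], [12.699999809265137, 140.8000030517578], [1.7999999523162842, 155.3000030517578]]
RED 246.3 132.2 [ 7.6 30.4] 79 173.5 [[540.0, 338.0], [543.0, 398.0]]
    [[230.6999969482422, 131.5], [260.5, 125.5], [262.0, 133.0], [232.1999969482422, 139.0]]
BLUE 245.5 328.9 [112.5   4.4] 76 344.5 [[496.0, -282.0], [496.0, -256.0]]
BLUE 279.8 309.8 [161.5  62.4] 73 5538.0 [[571.0, -245.0], [575.0, -217.0]]
BLUE 247.4 155.8 [53.6 32.3] 19 597.5 [[536.0, 238.0], [539.0, 292.0]]
BLUE 185.8 130.9 [39.  24.3] 39 304.5 [[364.0, 362.0], [357.0, 423.0]]
hub [520.08588367 -36.24016659 136.        ]
```

View pics/c1.png

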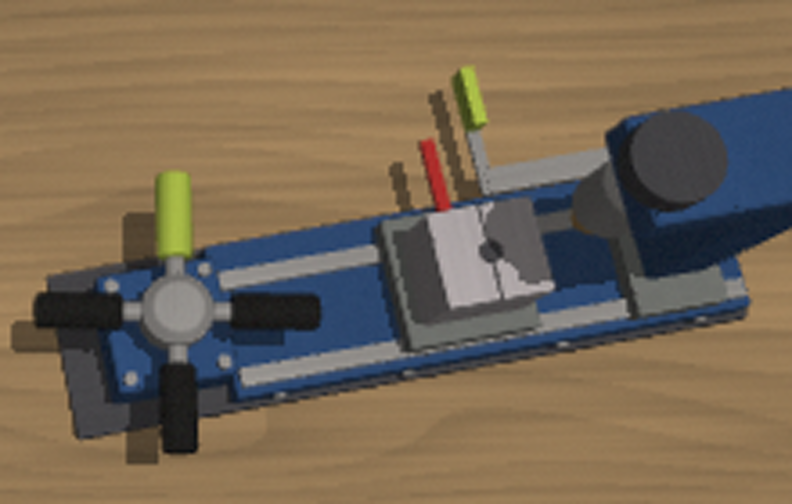

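The crop shows the pointer's outer end at crop (427,141), which is about top px (380.6,159). The flag's bed-side end is at about (478,128), or (394.8,155.5).

```bash
python3 - <<'E'
from h import *
T=cam("top");S=cam("side")
p=tri(T,(380.4,159),S,(319.7,318)); f=tri(T,(391.5,139),S,(349,331.5))
print("ptr",p,"flag outer",f)
a=onz(T,308.8,190.3,40);b=onz(T,461.7,162.7,40); c=onz(T,316.6,233.1,40);d=onz(T,469.5,205.6,40)
u=b-a;u/=np.linalg.norm(u);w=d-c;w/=np.linalg.norm(w);print("-y dir",u,w)
for z in(70,75,85,95):
    P=onz(T,380.4,159,z);F=onz(T,395.2,155,z-3);P2=onz(T,384.7,177.2,z);F2=onz(T,391.5,138.7,z-3)
    print(z,P,F,"dist",(F-P)@u,(F-P)@w, np.array([-u[1],u[0],0])@(F-P),"lens",np.linalg.norm(F2-F),np.degrees(np.arctan2(*(P-P2)[:2][::-1])),np.degrees(np.arctan2(*(F2-F)[:2][::-1])), np.degrees(np.arctan2(u[1],u[0])))
# hub: triangulate, lime grip
print("hubtri",tri(T,(311.3,206.3),S,(250,236)), "lime", tri(T,(310,179.5),S,(278.5,233.5)))
print("hub z136",onz(T,311.3,206.3,136))
print("pedal box z48",[np.round(onz(T,*q,z)[:2]).tolist() for q,z in(((146.4,227.5),65),((181.8,241),65),((166.1,176.2),28),((201.4,189.7),28))])
E
```

```text
ptr [ 661.17660823 -241.78186548   64.14577874] flag outer [ 719.08843344 -278.31214637   61.79908099]
-y dir [ 0.15892706 -0.98729033  0.        ] [ 0.15425579 -0.98803095  0.        ]
70 [ 659.26818465 -239.92228582   70.        ] [ 670.6833676  -282.28983222   67.        ] dist 43.643250220026175 43.621305056030685 4.536749926646794 lens 47.53520251919124 7.837446309749754 6.8977753954932775 -80.85537531604173
75 [ 657.69846368 -238.3291227    75.        ] [ 669.06701163 -280.51227427   72.        ] dist 43.45378743122267 43.43192354540277 4.520012985263799 lens 47.32354117051383 7.837446309749665 6.897775395493247 -80.85537531604173
85 [ 654.55902172 -235.14279646   85.        ] [ 665.83429971 -276.95715839   82.        ] dist 43.07486185361584 43.053160524147096 4.486539102497545 lens 46.90021847315934 7.8374463097497795 6.897775395493205 -80.85537531604173
95 [ 651.41957977 -231.95647023   95.        ] [ 662.60158779 -273.4020425    92.        ] dist 42.69593627600906 42.67439750289147 4.453065219731518 lens 46.47689577580452 7.837446309749724 6.89777539549328 -80.85537531604173
hubtri [523.36998695 -38.76095034 115.05232772] lime [592.6993797  -38.96332393 116.92011581]
hub z136 [519.33446815 -35.7008891  136.        ]
pedal box z48 [[487.0, 391.0], [449.0, 297.0], [636.0, 349.0], [595.0, 251.0]]
```

{"fn": "play_rows", "kwargs": {
  "series": [
    [[-0.04,-0.02,-0.04],-0.15,0],
    [[-0.08,-0.04,-0.08],-0.3,0],
    [[-0.12,-0.04,-0.12],-0.45,0],
    [[-0.16,-0.04,-0.155],-0.6,0],
    [[-0.2,-0.04,-0.19],-0.75,0],
    [[-0.24,-0.04,-0.23],-0.9,0],
    [[-0.28,-0.04,-0.27],-1.05,0],
    [[-0.32,-0.04,-0.305],-1.2,0],
    [[-0.355,-0.04,-0.34],-1.35,0],
    [[-0.39,-0.04,-0.37],-1.5,0],
    [[-0.41,-0.04,-0.39],-1.65,0],
    [[-0.426,-0.04,-0.405],-1.8,0],
    [[-0.426,-0.04,-0.405],-1.95,0],
    [[-0.426,-0.04,-0.405],-2.1,0],
    [[-0.426,-0.04,-0.405],-2.25,0],
    [[-0.426,-0.04,-0.405],-2.4,0],
    [[-0.426,-0.04,-0.405],-2.55,0],
    [[-0.426,-0.04,-0.405],-2.7,0],
    [[-0.426,-0.04,-0.405],-2.87,0],
    [[-0.426,-0.04,-0.405],-2.87,0]
  ]
}}

```text
clock: 2.1
eef_pos: [448.3, -36.3, 209.9]
eef_rot: [-1.57, 0.001, -0.022]
wrist_force: [-0.2, 0.0, -0.4]
finger_gap: 93.6
```

```bash
python3 - <<'E'
from h import *
print(manip.read_state()["joints"])
W=cam("wrist"); im=manip.camera("wrist"); cv2.imwrite("pics/w1.png",im[:,:,::-1])
print("cam",-W[1].T@W[2],W[1][2], "grip tip exp",proj(W,(448,-36,120)),"hub exp",proj(W,(520,-36.5,136)))
E
```

```text
[-1.62883728e-01  4.27833771e-02  1.72849833e+00  9.59442667e-04
  1.37116635e+00 -1.71214898e+00]
cam [378.22816342 -33.87291047 424.0805174 ] [ 0.24784271 -0.00443174 -0.96879015] grip tip exp [253.4652389  185.78267075] hub exp [254.41741357 250.18173047]
```

View pics/w1.png

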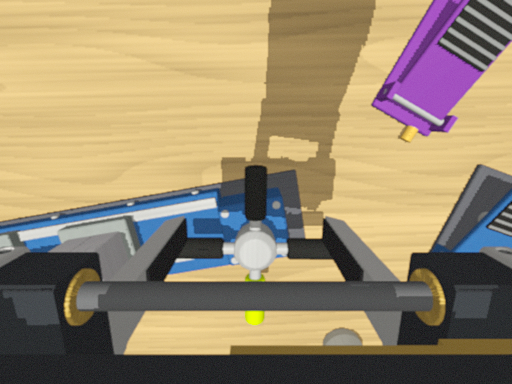

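The wrist view shows the near black grip centred at (255,192) and the hub at (255,247). The jaws straddle the grip, so I'll descend and close.

{"fn": "play_rows", "kwargs": {
  "series": [
    [[0,0.04,0],0,0],
    [[0,0.075,0],0,0],
    [[0,0.095,0],0,0],
    [[0,0.105,0],0,0],
    [[0,0.105,0],0,0],
    [[0,0.105,0],0,0.8],
    [[0,0.105,0],0,0.8],
    [[0,0.105,0],0,0.8],
    [[0,0.105,0],0,0.8],
    [[0,0.105,0],0,0.8],
    [[0,0.105,0],0,0.8],
    [[0,0.105,0],0,0.8],
    [[0,0.105,0],0,0.8],
    [[0,0.105,0],0,0.8]
  ],
  "squeeze": 20
}}

```text
clock: 3.55
eef_pos: [448.3, -36.2, 104.9]
eef_rot: [-1.57, 0.001, -0.025]
wrist_force: [0.5, -0.8, 0.4]
finger_gap: 25.5
```

```bash
cat > arc.py <<'E'
import sys,json,numpy as np
from h import manip
hub=np.array([519,-36.]); tot=float(sys.argv[1]); n=int(sys.argv[2]); g=float(sys.argv[3])
s=manip.read_state(); p=s["eef_pos"][:2]; yaw=s["eef_rot"][2]; r=p-hub
tx=np.array([np.cos(yaw),np.sin(yaw)]); tz=np.array([-np.sin(yaw),np.cos(yaw)])
R=lambda a:np.array([[np.cos(a),-np.sin(a)],[np.sin(a),np.cos(a)]])
print("r",r,"yaw",yaw,"gap",s["finger_gap"],"f",np.round(s["wrist_force"],1))
rows=[]
for i in range(1,n+1):
    a=tot*min(1,i/(n-2)); d=R(-a)@r-r
    rows.append([[round(d@tx/1000,4),0,round(d@tz/1000,4)],round(a,3),g])
print(json.dumps(rows))
E
python3 arc.py 1.0 14 0.8
```

```text
r [-70.71906725  -0.16088505] yaw -0.02522248402011862 gap 25.501815226096596 f [ 0.5 -0.8  0.4]
[[[0.0001, 0, 0.0059], 0.083, 0.8], [[0.0007, 0, 0.0118], 0.167, 0.8], [[0.0017, 0, 0.0176], 0.25, 0.8], [[0.0033, 0, 0.0232], 0.333, 0.8], [[0.0053, 0, 0.0288], 0.417, 0.8], [[0.0077, 0, 0.0341], 0.5, 0.8], [[0.0106, 0, 0.0393], 0.583, 0.8], [[0.0139, 0, 0.0441], 0.667, 0.8], [[0.0176, 0, 0.0487], 0.75, 0.8], [[0.0217, 0, 0.053], 0.833, 0.8], [[0.0261, 0, 0.0569], 0.917, 0.8], [[0.0309, 0, 0.0604], 1.0, 0.8], [[0.0309, 0, 0.0604], 1.0, 0.8], [[0.0309, 0, 0.0604], 1.0, 0.8]]
```

{"fn": "play_rows", "kwargs": {
  "series": [
    [[0.0,0,0.006],0.083,0.8],
    [[0.001,0,0.012],0.167,0.8],
    [[0.002,0,0.018],0.25,0.8],
    [[0.003,0,0.023],0.333,0.8],
    [[0.005,0,0.029],0.417,0.8],
    [[0.008,0,0.034],0.5,0.8],
    [[0.011,0,0.039],0.583,0.8],
    [[0.014,0,0.044],0.667,0.8],
    [[0.018,0,0.049],0.75,0.8],
    [[0.022,0,0.053],0.833,0.8],
    [[0.026,0,0.057],0.917,0.8],
    [[0.031,0,0.06],1.0,0.8],
    [[0.031,0,0.06],1.0,0.8],
    [[0.031,0,0.06],1.0,0.8]
  ]
}}

```text
clock: 4.95
eef_pos: [480.6, 23.0, 104.8]
eef_rot: [-1.571, 0.001, -1.023]
wrist_force: [-0.4, -1.2, -0.7]
finger_gap: 19.0
```

```bash
python3 arc.py 1.0 14 0.8; python3 - <<'E'
from h import *
im=manip.camera("top"); cv2.imwrite("pics/t2.png",im[:,:,::-1])
for r in(LIME,RED):
    for b in blobs(im,*r): print(np.round(cv2.minAreaRect(b)[0],1),np.round(cv2.boxPoints(cv2.minAreaRect(b)),1).tolist())
E
```

```text
r [-38.3910305   58.97305713] yaw -1.022660353912064 gap 18.988853972874768 f [-0.4 -1.2 -0.7]
[[[0.0001, 0, 0.0059], 0.083, 0.8], [[0.0006, 0, 0.0117], 0.167, 0.8], [[0.0017, 0, 0.0175], 0.25, 0.8], [[0.0032, 0, 0.0231], 0.333, 0.8], [[0.0052, 0, 0.0286], 0.417, 0.8], [[0.0076, 0, 0.034], 0.5, 0.8], [[0.0105, 0, 0.0391], 0.583, 0.8], [[0.0138, 0, 0.0439], 0.667, 0.8], [[0.0175, 0, 0.0485], 0.75, 0.8], [[0.0215, 0, 0.0527], 0.833, 0.8], [[0.0259, 0, 0.0566], 0.917, 0.8], [[0.0306, 0, 0.0601], 1.0, 0.8], [[0.0306, 0, 0.0601], 1.0, 0.8], [[0.0306, 0, 0.0601], 1.0, 0.8]]
[309.5 173. ] [[305.0, 168.0], [314.0, 168.0], [314.0, 178.0], [305.0, 178.0]]
[392.  147.1] [[386.70001220703125, 139.8000030517578], [393.29998779296875, 138.1999969482422], [397.3999938964844, 154.39999389648438], [390.79998779296875, 156.10000610351562]]
[284.9  84.9] [[84.9000015258789, 85.0999984741211], [484.8999938964844, 76.5], [485.0, 84.80000305175781], [85.0, 93.4000015258789]]
[124.  210.6] [[116.0, 194.0], [125.0, 192.1999969482422], [132.0, 227.1999969482422], [123.0, 229.0]]
[382.5 168.1] [[378.29998779296875, 159.1999969482422], [382.1000061035156, 158.1999969482422], [386.79998779296875, 177.10000610351562], [383.0, 178.0]]
```

```bash
python3 - <<'E'
from h import *
W=cam("wrist"); im=manip.camera("wrist")
t=cv2.imread("pics/t2.png")[120:300,230:430]
cv2.imwrite("pics/c2.png",np.hstack([cv2.resize(im[:,:,::-1],(400,300)),cv2.resize(t,(333,300),interpolation=cv2.INTER_CUBIC)]))
E
```

```text
(no output)
```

View pics/c2.png

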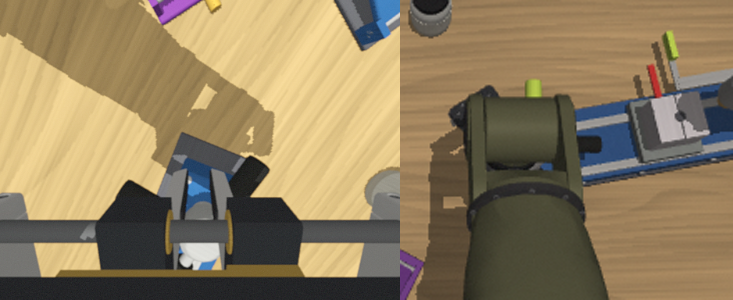

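The wrist view shows a black grip at crop (247,178), right of the fingers. I'll work out which arm it is and its angle.

```bash
python3 - <<'E'
from h import *
W=cam("wrist"); hub=np.array([519,-36])
for u,v in((247,178),(262,162),(232,195)):
    p=onz(W,u*1.28,v*1.28,125); d=p[:2]-hub; print(p,np.linalg.norm(d),np.degrees(np.arctan2(d[1],d[0])))
T=cam("top")
# right black arm tip in t2 crop scale 1.667
for u,v in((533,88),(590,145)):
    p=onz(T,230+(u-400)/1.665,120+v/1.667,125); d=p[:2]-hub; print(p,np.linalg.norm(d),np.degrees(np.arctan2(d[1],d[0])))
print(manip.read_state()["finger_gap"])
E
```

```text
[524.92918967  43.65202303 125.        ] 79.87239862640101 85.74283065172986
[527.8852284   64.40216734 125.        ] 100.79455585390215 84.94270568858376
[522.44918557  21.17495325 125.        ] 57.27889803094938 86.54770931660443
[609.23651947 -38.29452955 125.        ] 90.26568734666216 -1.4566002372171032
[ 517.88010879 -119.8672932   125.        ] 83.87476989424034 -90.76503275429376
18.856287545591048
```

{"fn": "play_rows", "kwargs": {
  "series": [
    [[0,-0.04,0],0,0.8],
    [[0,-0.075,0],0,0.8],
    [[0.004,-0.08,-0.012],-0.15,0.5],
    [[0.008,-0.08,-0.022],-0.3,0],
    [[0.014,-0.08,-0.033],-0.45,0],
    [[0.02,-0.08,-0.042],-0.6,0],
    [[0.026,-0.08,-0.05],-0.75,0],
    [[0.031,-0.08,-0.055],-0.9,0],
    [[0.0325,-0.08,-0.058],-1.0,0],
    [[0.0325,-0.08,-0.058],-1.0,0],
    [[0.0325,-0.045,-0.058],-1.0,0],
    [[0.0325,-0.015,-0.058],-1.0,0],
    [[0.0325,0.005,-0.058],-1.0,0],
    [[0.0325,0.01,-0.058],-1.0,0],
    [[0.0325,0.01,-0.058],-1.0,0]
  ]
}}

```text
clock: 6.55
eef_pos: [447.9, -34.9, 94.9]
eef_rot: [-1.57, 0.002, -0.025]
wrist_force: [0.6, -0.2, -0.1]
finger_gap: 93.8
```

{"fn": "play_rows", "kwargs": {
  "series": [
    [[0,0,0],0,0.8],
    [[0,0,0],0,0.8],
    [[0,0,0],0,0.8],
    [[0,0,0],0,0.8],
    [[0,0,0],0,0.8],
    [[0,0,0],0,0.8],
    [[0,0,0],0,0.8],
    [[0,0,0],0,0.8],
    [[0,0,0],0,0.8],
    [[0,0,0],0,0.8],
    [[0,0,0],0,0.8],
    [[0,0,0],0,0.8],
    [[0,0,0],0,0.8]
  ],
  "squeeze": 30
}}

```text
clock: 7.85
eef_pos: [447.9, -34.9, 94.9]
eef_rot: [-1.57, 0.002, -0.025]
wrist_force: [-0.5, -0.0, 0.6]
finger_gap: 19.0
```

{"fn": "play_rows", "kwargs": {
  "series": [
    [[0.0,0,0.006],0.083,0.8],
    [[0.001,0,0.012],0.167,0.8],
    [[0.001,0,0.012],0.167,0.8]
  ]
}}

```text
clock: 8.15
eef_pos: [449.2, -22.8, 95.0]
eef_rot: [-1.57, 0.002, -0.193]
wrist_force: [-0.9, -0.2, 2.6]
finger_gap: 18.7
```

```bash
python3 - <<'E'
from h import *
im=manip.camera("wrist");s=manip.camera("side")
cv2.imwrite("pics/c3.png",np.hstack([im[:,:,::-1][100:384,80:432],cv2.resize(s[170:290,180:330],(355,284),interpolation=cv2.INTER_CUBIC)[:,:,::-1]]))
print(manip.read_state())
E
```

```text
{'clock': 8.25, 'joints': array([-1.33315452e-01,  1.61470577e-01,  1.87895596e+00,  1.29427724e-03,
        1.10276200e+00, -1.51560992e+00]), 'qd': array([-2.42082852e-03, -1.36090908e-03,  1.17203468e-03,  9.86437486e-05,
       -2.29354606e-03, -4.36123332e-03]), 'effort': array([ 2.27413145e-01, -4.06264794e+01, -3.12636316e+01, -1.80407090e-02,
       -4.79345710e-02,  2.99301222e-01]), 'eef_pos': array([449.18696586, -22.95665715,  94.95651837]), 'eef_rot': array([-1.56973197,  0.00165745, -0.18908579]), 'wrist_force': array([-0.42534857,  0.06445305,  1.60691594]), 'moment': array([ 0.04945212, -0.03316924, -0.03156118]), 'finger_gap': 18.631903612355746}
```

View pics/c3.png

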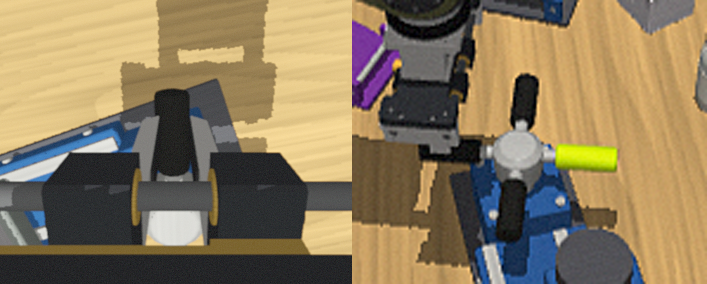

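The wrist view shows the grip at crop (172,130), seemingly between or above the fingers. I'll check with projections and a zoomed crop.

```bash
python3 - <<'E'
from h import *
im=manip.camera("wrist")[:,:,::-1].copy(); W=cam("wrist"); s=manip.read_state(); p=s["eef_pos"]; y=s["eef_rot"][2]
tz=np.array([-np.sin(y),np.cos(y),0]); S=3
o=(200,180); c=cv2.resize(im[180:340,200:300],None,fx=4,fy=4,interpolation=cv2.INTER_CUBIC) if 0 else cv2.resize(im[170:340,190:310],None,fx=3.5,fy=3.5,interpolation=cv2.INTER_CUBIC)
def mk(X,col): 
    q=(proj(W,X)-[190,170])*3.5; print(np.round(q)); cv2.circle(c,tuple(int(v) for v in q),4,col,-1)
for h,col in((0,(0,0,255)),(19,(0,255,0))):
    for g in(-9.4,9.4): mk(p+tz*g+[0,0,h],col)
for r in(40,71,100):
    a=np.radians(178); mk((519+r*np.cos(a),-36+r*np.sin(a),120),(255,255,0))
cv2.imwrite("pics/c4.png",cv2.resize(np.clip(c.astype(float)*1.6,0,255).astype(np.uint8),None,fx=1,fy=1)); print(proj(W,p),W[0])
E
```

```text
[179. 143.]
[259. 143.]
[175. 171.]
[262. 171.]
[192. 317.]
[168. 185.]
[144.  51.]
[252.60639742 210.977433  ] [[274.31690971   0.         254.26607903]
 [  0.         274.31690971 192.60099609]
 [  0.           0.           1.        ]]
```

View pics/c4.png

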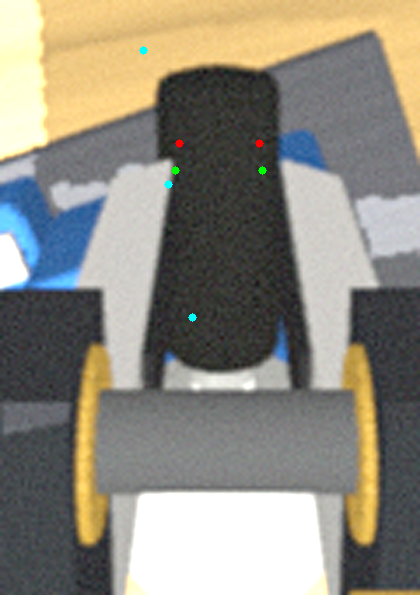

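```bash
python3 - <<'E'
from h import *
W=cam("wrist"); hub=np.array([519,-36]); K=3.5
for z in(107,120,131):
  for u,v in((217,80),(217,355)):
    p=onz(W,190+u/K,170+v/K,z); d=p[:2]-hub; print(z,p,np.linalg.norm(d),np.degrees(np.arctan2(d[1],d[0])))
im=manip.camera("top")
for r in(LIME,RED):
    for b in blobs(im,*r): print(np.round(cv2.minAreaRect(b)[0],1),np.round(cv2.boxPoints(cv2.minAreaRect(b)),1).tolist())
E
```

```text
107 [431.04551897 -19.90757589 107.        ] 89.41452257753326 169.63166678911617
107 [496.40088168 -32.57929174 107.        ] 22.856539414333856 171.39278004980144
120 [427.79652549 -19.18741296 120.        ] 92.74015767138135 169.5552658092286
120 [488.95029626 -31.04448443 120.        ] 30.45557140313821 170.63559980205187
131 [425.04737717 -18.57804433 131.        ] 95.55427711879508 169.49477266695794
131 [482.64595475 -29.74580132 131.        ] 36.88809573597526 170.23862432159666
[313.6 179.5] [[307.29998779296875, 190.8000030517578], [310.20001220703125, 167.0], [320.0, 168.1999969482422], [317.0, 192.0]]
[392.  147.1] [[386.6000061035156, 140.0], [392.8999938964844, 138.1999969482422], [397.5, 154.3000030517578], [391.20001220703125, 156.10000610351562]]
[284.9  84.9] [[84.9000015258789, 85.0999984741211], [484.8999938964844, 76.5], [485.0, 84.80000305175781], [85.0, 93.4000015258789]]
[124.  210.6] [[116.0, 194.0], [125.0, 192.1999969482422], [132.0, 227.1999969482422], [123.0, 229.0]]
[383.6 168. ] [[379.29998779296875, 159.1999969482422], [383.29998779296875, 158.1999969482422], [387.8999938964844, 176.8000030517578], [383.8999938964844, 177.8000030517578]]
```

The wheel is turning: the lime grip has rotated and the pointer moved about 3 mm. The low grasp cages the grip, so I'll continue with it.

```bash
python3 arc.py 1.0 18 0.8
```

```text
r [-69.78754503  12.96347138] yaw -0.1899179130814892 gap 18.684337511192865 f [ 0.2 -0.1  2.1]
[[[0.0001, 0, 0.0044], 0.062, 0.8], [[0.0005, 0, 0.0089], 0.125, 0.8], [[0.0012, 0, 0.0132], 0.188, 0.8], [[0.0021, 0, 0.0176], 0.25, 0.8], [[0.0033, 0, 0.0218], 0.312, 0.8], [[0.0048, 0, 0.026], 0.375, 0.8], [[0.0065, 0, 0.0301], 0.438, 0.8], [[0.0085, 0, 0.0341], 0.5, 0.8], [[0.0107, 0, 0.0379], 0.562, 0.8], [[0.0132, 0, 0.0416], 0.625, 0.8], [[0.0158, 0, 0.0451], 0.688, 0.8], [[0.0187, 0, 0.0485], 0.75, 0.8], [[0.0218, 0, 0.0517], 0.812, 0.8], [[0.0251, 0, 0.0546], 0.875, 0.8], [[0.0286, 0, 0.0574], 0.938, 0.8], [[0.0323, 0, 0.0599], 1.0, 0.8], [[0.0323, 0, 0.0599], 1.0, 0.8], [[0.0323, 0, 0.0599], 1.0, 0.8]]
```

{"fn": "play_rows", "kwargs": {
  "series": [
    [[0.0,0,0.004],0.062,0.8],
    [[0.0005,0,0.009],0.125,0.8],
    [[0.001,0,0.013],0.188,0.8],
    [[0.002,0,0.0175],0.25,0.8],
    [[0.0035,0,0.022],0.312,0.8],
    [[0.005,0,0.026],0.375,0.8],
    [[0.0065,0,0.03],0.438,0.8],
    [[0.0085,0,0.034],0.5,0.8],
    [[0.0105,0,0.038],0.562,0.8],
    [[0.013,0,0.0415],0.625,0.8],
    [[0.016,0,0.045],0.688,0.8],
    [[0.0185,0,0.0485],0.75,0.8],
    [[0.022,0,0.0515],0.812,0.8],
    [[0.025,0,0.0545],0.875,0.8],
    [[0.0285,0,0.0575],0.938,0.8],
    [[0.0325,0,0.06],1.0,0.8],
    [[0.0325,0,0.06],1.0,0.8]
  ]
}}

```text
clock: 10.05
eef_pos: [492.3, 30.0, 94.8]
eef_rot: [-1.572, 0.003, -1.19]
wrist_force: [-2.3, 1.4, 4.3]
finger_gap: 19.1
```

```bash
cat > gap.py <<'E'
from h import *
im=manip.camera("top"); T=cam("top"); u=np.array([.1565,-.9877,0])
for b in blobs(im,*LIME):
    (x,y),_,_=cv2.minAreaRect(b)
    if y>100: print("lime",np.round(cv2.boxPoints(cv2.minAreaRect(b)),1).tolist(),np.round(onz(T,x,y,70 if x>375 else 125)[:2]))
pr=[b for b in blobs(im,*RED) if cv2.minAreaRect(b)[0][0]>300]
for b in pr:
    x,y=cv2.minAreaRect(b)[0]; P=onz(T,x,y,67); print("red",np.round((x,y),1),"moved mm",(P-onz(T,382.4,168.0,67))@u)
E
python3 gap.py; python3 arc.py 0.9 18 0.8
```

```text
lime [[327.0, 192.0], [343.0, 184.0], [347.3999938964844, 192.8000030517578], [331.3999938964844, 200.8000030517578]] [ 556. -105.]
lime [[386.6000061035156, 140.0], [392.8999938964844, 138.1999969482422], [397.5, 154.3000030517578], [391.20001220703125, 156.10000610351562]] [ 692. -275.]
red [390.1 166.6] moved mm 21.576231336720753
r [-26.71948007  65.84629534] yaw -1.1877607982777552 gap 18.70874091927389 f [-2.4  1.6  2.8]
[[[0.0001, 0, 0.004], 0.056, 0.8], [[0.0004, 0, 0.008], 0.113, 0.8], [[0.001, 0, 0.0119], 0.169, 0.8], [[0.0018, 0, 0.0159], 0.225, 0.8], [[0.0027, 0, 0.0197], 0.281, 0.8], [[0.004, 0, 0.0235], 0.338, 0.8], [[0.0054, 0, 0.0273], 0.394, 0.8], [[0.007, 0, 0.0309], 0.45, 0.8], [[0.0088, 0, 0.0345], 0.506, 0.8], [[0.0109, 0, 0.0379], 0.562, 0.8], [[0.0131, 0, 0.0412], 0.619, 0.8], [[0.0155, 0, 0.0444], 0.675, 0.8], [[0.0181, 0, 0.0475], 0.731, 0.8], [[0.0208, 0, 0.0504], 0.787, 0.8], [[0.0237, 0, 0.0532], 0.844, 0.8], [[0.0268, 0, 0.0557], 0.9, 0.8], [[0.0268, 0, 0.0557], 0.9, 0.8], [[0.0268, 0, 0.0557], 0.9, 0.8]]
```

{"fn": "play_rows", "kwargs": {
  "series": [
    [[0.0,0,0.004],0.056,0.8],
    [[0.0005,0,0.008],0.113,0.8],
    [[0.001,0,0.012],0.169,0.8],
    [[0.002,0,0.016],0.225,0.8],
    [[0.0025,0,0.0195],0.281,0.8],
    [[0.004,0,0.0235],0.338,0.8],
    [[0.0055,0,0.0275],0.394,0.8],
    [[0.007,0,0.031],0.45,0.8],
    [[0.009,0,0.0345],0.506,0.8],
    [[0.011,0,0.038],0.562,0.8],
    [[0.013,0,0.041],0.619,0.8],
    [[0.0155,0,0.0445],0.675,0.8],
    [[0.018,0,0.0475],0.731,0.8],
    [[0.021,0,0.0505],0.787,0.8],
    [[0.0235,0,0.053],0.844,0.8],
    [[0.027,0,0.0555],0.9,0.8],
    [[0.027,0,0.0555],0.9,0.8]
  ]
}}

```text
clock: 11.8
eef_pos: [554.2, 25.7, 95.0]
eef_rot: [-1.573, 0.002, -2.087]
wrist_force: [-0.2, 3.3, 4.4]
finger_gap: 18.9
```

```bash
cat >> gap.py <<'E'
# sub-pixel axis lines of both bars in the upscaled top view: saturation-weighted centroid; flag top vs pointer
h=cv2.cvtColor(im,cv2.COLOR_RGB2HSV)
for z in (67,):
    x,y=cv2.minAreaRect(pr[0])[0]
    P=onz(T,x,y,z); fl=[b for b in blobs(im,*LIME) if cv2.minAreaRect(b)[0][0]>375 and cv2.minAreaRect(b)[0][1]>100]
    bright=cv2.inRange(h,(28,120,150),(42,255,255)); cs,_=cv2.findContours(bright[100:160,375:410],cv2.RETR_EXTERNAL,cv2.CHAIN_APPROX_NONE)
    c=max(cs,key=cv2.contourArea); q=np.array(cv2.minAreaRect(c)[0])+[375,100]
    F=onz(T,*q,z-3); d=F-P; print("flag top px",q,"remaining",d@u)
cv2.imwrite("pics/g.png",cv2.resize(im[130:190,365:415,::-1],None,fx=10,fy=10,interpolation=cv2.INTER_NEAREST))
E
python3 gap.py; python3 arc.py 0.1 6 0.8
```

```text
lime [[332.6000061035156, 220.39999389648438], [336.1000061035156, 211.6999969482422], [349.6000061035156, 217.0], [346.1000061035156, 225.8000030517578]] [ 488. -110.]
lime [[386.6000061035156, 140.0], [392.8999938964844, 138.1999969482422], [397.5, 154.3000030517578], [391.20001220703125, 156.10000610351562]] [ 692. -275.]
red [396.5 165.7] moved mm 39.225758548664366
flag top px [393.4384613  146.10769272] remaining 7.031461426774155
r [35.08345533 61.68107444] yaw -2.085257744696216 gap 18.52997202594268 f [-0.7  3.4  4. ]
[[[0.0, 0, 0.0018], 0.025, 0.8], [[0.0001, 0, 0.0035], 0.05, 0.8], [[0.0002, 0, 0.0053], 0.075, 0.8], [[0.0004, 0, 0.0071], 0.1, 0.8], [[0.0004, 0, 0.0071], 0.1, 0.8], [[0.0004, 0, 0.0071], 0.1, 0.8]]
```

View pics/g.png

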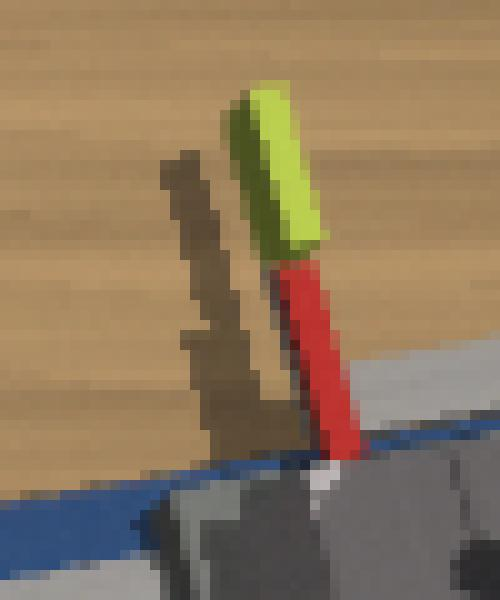

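In the crop, the pointer end centre is at about (299,265). The flag axis extended to that row is at about (313,265), so roughly 4 mm remains. I'll fit both bar axes to sub-pixel accuracy.

```bash
cat > fit.py <<'E'
from h import *
im=np.mean([manip.camera("top").astype(float) for _ in range(2)],0); T=cam("top")
r,g,b=im[...,0],im[...,1],im[...,2]
red=np.clip(r-np.maximum(g,b)-60,0,70)/70      # pointer coverage (sun-lit top)
lim=np.clip(g-b-95,0,30)/30                     # lit top of the flag only
def axis(w,r0,r1,z):
    P=[]
    for y in range(r0,r1):
        row=w[y,380:408]; 
        if row.sum()>2: P.append(onz(T,380+(row*np.arange(28)).sum()/row.sum(),y,z))
    P=np.array(P); k=np.polyfit(P[:,0],P[:,1],1); return k,P
kr,Pr=axis(red,158,174,67); kf,Pf=axis(lim,140,153,64)
print("slopes deg",np.degrees(np.arctan([kr[0],kf[0]])),len(Pr),len(Pf))
print("resid",np.std(Pr[:,1]-np.polyval(kr,Pr[:,0])),np.std(Pf[:,1]-np.polyval(kf,Pf[:,0])))
for th in (7.,8.,9.):
    u=np.array([np.sin(np.radians(th)),-np.cos(np.radians(th)),0]); print(th,"remaining",(Pf.mean(0)-Pr.mean(0))@u)
x=664; print("at end x",x,"diff y",(np.polyval(kr,x)-np.polyval(kf,x)))
E
python3 fit.py
```

```text
slopes deg [8.76393231 9.26833258] 16 13
resid 0.133925911127809 0.6003855747977613
7.0 remaining 3.9352929647183386
8.0 remaining 4.926657616618009
9.0 remaining 5.916521560882055
at end x 664 diff y 6.0542466279784435
```

```bash
python3 arc.py 0.2 7 0.8
```

```text
r [34.98737209 61.60289638] yaw -2.0853796417537622 gap 18.723135700064425 f [-0.8  2.5  3.1]
[[[0.0001, 0, 0.0028], 0.04, 0.8], [[0.0002, 0, 0.0057], 0.08, 0.8], [[0.0005, 0, 0.0085], 0.12, 0.8], [[0.0009, 0, 0.0113], 0.16, 0.8], [[0.0014, 0, 0.0141], 0.2, 0.8], [[0.0014, 0, 0.0141], 0.2, 0.8], [[0.0014, 0, 0.0141], 0.2, 0.8]]
```

{"fn": "play_rows", "kwargs": {
  "series": [
    [[0.0,0,0.003],0.04,0.8],
    [[0.0,0,0.0055],0.08,0.8],
    [[0.0005,0,0.0085],0.12,0.8],
    [[0.001,0,0.0115],0.16,0.8],
    [[0.0015,0,0.014],0.2,0.8],
    [[0.0015,0,0.014],0.2,0.8],
    [[0.0015,0,0.014],0.2,0.8]
  ]
}}

```text
clock: 12.65
eef_pos: [565.4, 17.6, 95.0]
eef_rot: [-1.573, 0.001, -2.284]
wrist_force: [-0.6, 4.1, 3.0]
finger_gap: 18.5
```

```bash
python3 fit.py;python3 gap.py
```

```text
slopes deg [8.79928706 9.27816845] 16 13
resid 0.14648594571366166 0.5999679343782337
7.0 remaining -0.04039898455781188
8.0 remaining 0.9617148773112891
9.0 remaining 1.9635357915124203
at end x 664 diff y 2.0722493765458694
lime [[386.6000061035156, 140.0], [392.8999938964844, 138.1999969482422], [397.5, 154.3000030517578], [391.20001220703125, 156.10000610351562]] [ 692. -275.]
red [398.  165.5] moved mm 43.40869162137994
flag top px [393.320755   146.12263489] remaining 2.519113167632698
```

View pics/g.png

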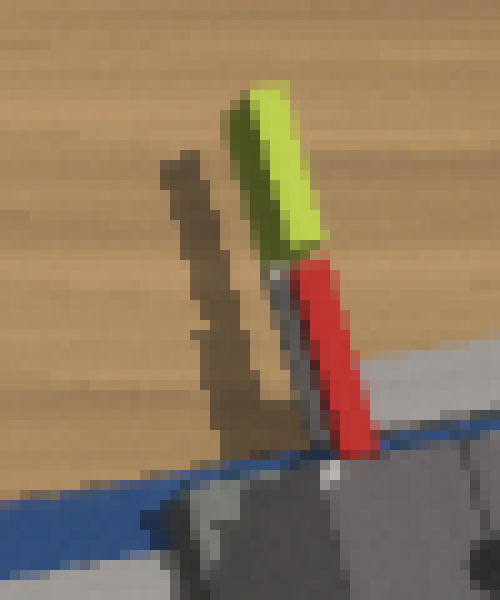

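{"fn": "play_rows", "kwargs": {
  "series": [
    [[0.0,0,0.002],0.03,0.8],
    [[0.0,0,0.0045],0.06,0.8],
    [[0.0,0,0.0045],0.06,0.8],
    [[0.0,0,0.0045],0.06,0.8]
  ]
}}

```text
clock: 13.2
eef_pos: [568.8, 14.6, 95.0]
eef_rot: [-1.573, 0.001, -2.344]
wrist_force: [-0.3, 3.4, 3.5]
finger_gap: 19.0
```

{"fn": "play_rows", "kwargs": {
  "series": [
    [[0,0,0],0,0.4],
    [[0,0,0],0,0.0],
    [[0,0,0],0,0],
    [[0,0,0],0,0],
    [[0,0,0],0,0],
    [[0,0,0],0,0],
    [[0,0,0],0,0],
    [[0,0,0],0,0],
    [[0,0,0],0,0],
    [[0,0,0],0,0],
    [[0,-0.04,0],0,0],
    [[0,-0.08,0],0,0],
    [[0,-0.12,0],0,0],
    [[0,-0.13,0],0,0],
    [[0,-0.13,0],0,0]
  ]
}}

```text
clock: 14.7
eef_pos: [569.4, 14.3, 226.2]
eef_rot: [-1.571, 0.003, -2.344]
wrist_force: [-0.7, 0.7, -0.3]
finger_gap: 94.1
```

```bash
python3 fit.py; python3 - <<'E'
from h import *
print(manip.read_state()["eef_rot"],manip.read_state()["joints"])
T=cam("top");W=cam("wrist");s=manip.read_state();p=s["eef_pos"];o=-W[1].T@W[2]
print("cam offset",o-p,"axis",W[1][2])
E
```

```text
slopes deg [8.70747573 9.27343724] 16 13
resid 0.17231638066739113 0.5582668546840079
7.0 remaining -1.3416090825710247
8.0 remaining -0.3359770999119087
9.0 remaining 0.6697572246265242
at end x 664 diff y 0.7211228525138154
[-1.57413633e+00 -3.76123406e-04 -2.34372763e+00] [-0.04024112  0.30950827  1.3851111   0.00196885  1.44970798  0.73245031]
cam offset [ 52.06420052  51.99722447 214.10345642] axis [-0.17470633 -0.17539483 -0.96887272]
```

{"fn": "play_rows", "kwargs": {
  "series": [
    [[0.018,-0.004,0.04],-0.13,0],
    [[0.035,-0.009,0.08],-0.26,0],
    [[0.052,-0.009,0.12],-0.39,0],
    [[0.068,-0.009,0.16],-0.52,0],
    [[0.082,-0.009,0.193],-0.65,0],
    [[0.082,-0.009,0.193],-0.774,0],
    [[0.082,-0.009,0.193],-0.774,0],
    [[0.082,-0.009,0.193],-0.774,0]
  ]
}}

```text
clock: 15.6
eef_pos: [649.0, -178.6, 230.4]
eef_rot: [-1.575, 0.003, -1.573]
wrist_force: [-0.0, 1.2, -0.5]
finger_gap: 93.9
```

```bash
python3 - <<'E'
from h import *
W=cam("wrist"); im=manip.camera("wrist")
np.save("w2.npy",im); np.save("w2cam.npy",np.array([W[0],W[1],np.tile(W[2],(3,1))]))
q=proj(W,(664,-285,66)); print(q)
x,y=[int(v) for v in q]; x0=max(0,x-70);y0=max(0,y-70)
cv2.imwrite("pics/w2.png",cv2.resize(im[y0:y0+120,x0:x0+140,::-1],None,fx=5,fy=5,interpolation=cv2.INTER_NEAREST)); print(x0,y0)
E
```

```text
[263.74700097 246.20590706]
193 176
```

View pics/w2.png

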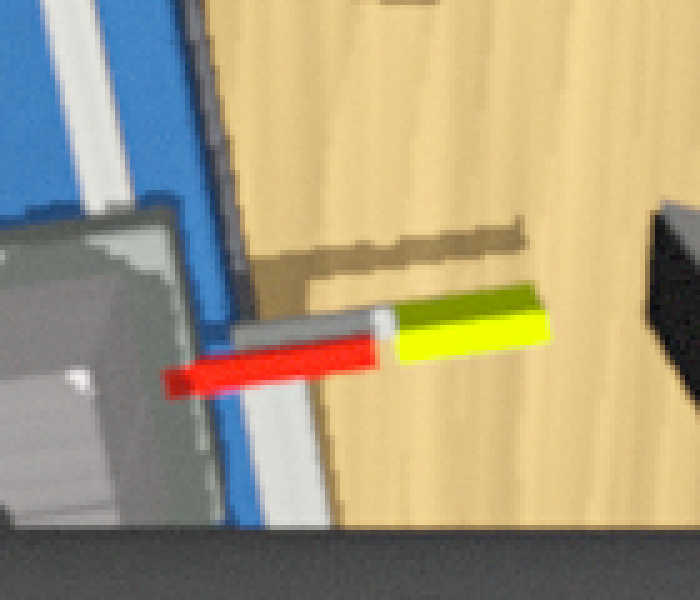

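The close view shows the pointer axis running (205,375)→(375,351) and the flag axis (400,347)→(547,327), nearly collinear. I'll put a number on it, with the 3 mm height difference included.

```bash
python3 - <<'E'
from h import *
A=np.load("w2cam.npy"); W=(A[0],A[1],A[2][0]); g=lambda u,v,z:onz(W,193+(u+.0)/5-.4,176+v/5-.4,z)
for z in(64,67,72):
    P=[g(375,351.5,z),g(215,374,z)];F=[g(400,347.2,z-3),g(546,327.3,z-3)]
    d=P[0]-P[1]; th=np.degrees(np.arctan2(d[1],d[0])); e=F[1]-F[0]; th2=np.degrees(np.arctan2(e[1],e[0]))
    w=[np.linalg.norm(g(375,335,z)-g(375,368,z)),np.linalg.norm(g(398,333,z)-g(398,362,z))]
    print(z,np.round(P[0]),np.round(F[0]),th,th2,"w",np.round(w,1),"end gap rem",[((F[0]-P[0])@np.array([np.sin(np.radians(t)),-np.cos(np.radians(t)),0])).round(2) for t in(7,8,9)])
E
```

```text
64 [ 670. -285.   64.] [ 678. -285.   61.] 8.657166350319885 8.391946319810595 w [10.8  9.5] end gap rem [np.float64(0.94), np.float64(1.07), np.float64(1.21)]
67 [ 670. -284.   67.] [ 677. -284.   64.] 8.65716635031994 8.391946319810588 w [10.7  9.4] end gap rem [np.float64(0.94), np.float64(1.08), np.float64(1.21)]
72 [ 669. -282.   72.] [ 677. -282.   69.] 8.657166350319905 8.39194631981052 w [10.6  9.3] end gap rem [np.float64(0.95), np.float64(1.08), np.float64(1.21)]
```

Remaining offset is about 1 mm from the wrist view and about 0.3 mm from the top view, within tolerance. Next is the pedal.

{"fn": "play_rows", "kwargs": {
  "series": [
    [[-0.04,0,-0.01],0,0],
    [[-0.08,0,-0.02],0,0],
    [[-0.12,0,-0.03],0,1],
    [[-0.16,0,-0.04],0,1],
    [[-0.2,0,-0.05],0,1],
    [[-0.24,0,-0.06],0,1],
    [[-0.28,0,-0.072],0,1],
    [[-0.32,0,-0.084],0,1],
    [[-0.36,0,-0.096],0,1],
    [[-0.4,0,-0.108],0,1],
    [[-0.44,0,-0.12],0,1],
    [[-0.48,0,-0.13],0,1],
    [[-0.51,0,-0.138],0,1],
    [[-0.51,0,-0.138],0,1],
    [[-0.51,0,-0.138],0,1]
  ],
  "squeeze": 10
}}

```text
clock: 17.15
eef_pos: [511.3, 332.2, 232.7]
eef_rot: [-1.575, 0.002, -1.572]
wrist_force: [0.7, 0.3, 0.3]
finger_gap: 0.9
```

```bash
python3 fit.py; python3 - <<'E'
from h import *
W=cam("wrist"); im=manip.camera("wrist")[:,:,::-1].copy()
for X in((511,331,68),): 
    q=proj(W,X); print(q); cv2.circle(im,tuple(int(v) for v in q),3,(0,0,255),-1)
print(proj(W,manip.read_state()["eef_pos"]),manip.read_state()["eef_pos"])
cv2.imwrite("pics/w3.png",im)
E
```

```text
slopes deg [8.67856849 9.3206555 ] 16 13
resid 0.19013602545507305 0.5832770277336333
7.0 remaining -1.3191753285164092
8.0 remaining -0.3136039748011141
9.0 remaining 0.6920629057228549
at end x 664 diff y 0.760174175039765
[252.712325   176.27586052]
[252.50297616 214.07428512] [512.20566995 330.89819442 232.95107122]
```

View pics/w3.png

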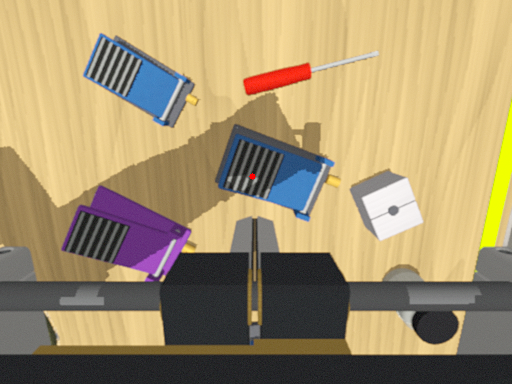

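The wrist view shows the large blue pedal's ribbed pad centred near (255,168), about 11 mm further in +y than the red dot. I'll shift and press.

{"fn": "play_rows", "kwargs": {
  "series": [
    [[-0.006,0.04,0.002],0,1],
    [[-0.011,0.08,0.002],0,1],
    [[-0.011,0.115,0.002],0,1],
    [[-0.011,0.14,0.002],0,1],
    [[-0.011,0.152,0.002],0,1],
    [[-0.011,0.157,0.002],0,1],
    [[-0.011,0.157,0.002],0,1]
  ]
}}

```text
clock: 18.0
eef_pos: [514.1, 342.0, 76.6]
eef_rot: [-1.574, 0.003, -1.575]
wrist_force: [0.3, 0.4, -0.0]
finger_gap: 0.7
```

{"fn": "play_rows", "kwargs": {
  "series": [
    [[0,0.006,0],0,1],
    [[0,0.012,0],0,1],
    [[0,0.018,0],0,1],
    [[0,0.023,0],0,1],
    [[0,0.028,0],0,1],
    [[0,0.031,0],0,1],
    [[0,0.031,0],0,1]
  ]
}}

```text
clock: 18.7
eef_pos: [513.9, 342.0, 45.1]
eef_rot: [-1.574, 0.002, -1.575]
wrist_force: [0.5, -0.6, 0.3]
finger_gap: 0.7
```

```bash
python3 - <<'E'
from h import *
W=cam("wrist"); a=manip.camera("wrist")[:,:,::-1]; b=manip.camera("side")[:,:,::-1]; t=manip.camera("top")[:,:,::-1]
f=lambda i:cv2.resize(i,(390,290),interpolation=cv2.INTER_CUBIC)
cv2.imwrite("pics/c5.png",np.vstack([np.hstack([f(a[90:290,120:390]),f(b[95:205,180:328])]),np.hstack([f(t[160:260,110:245]),f(a)])]))
p=manip.read_state(); print(p["eef_pos"],p["wrist_force"],proj(W,p["eef_pos"]),proj(cam("side"),p["eef_pos"]))
E
```

```text
[514.10976665 342.22718876  45.77330573] [-0.0202975   1.48703739 -0.6313106 ] [252.63817942 213.92543402] [238.38958275 150.85296811]
```

View pics/c5.png

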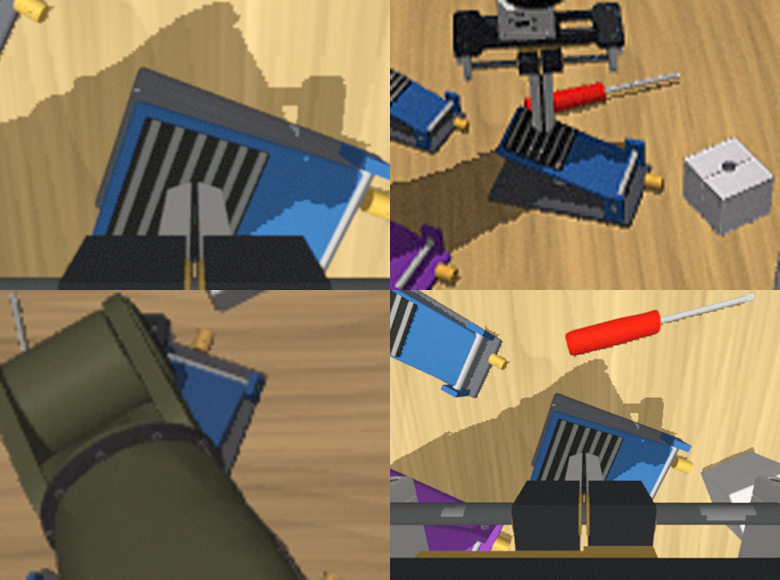

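The tips are visibly over the pad and just touching it, with the pedal still up. The real fingertips sit about 20 mm above the reported TCP, which also explains the wheel grasp. I'll press further down and watch the force.

{"fn": "play_rows", "kwargs": {
  "series": [
    [[0,0.005,0],0,1],
    [[0,0.01,0],0,1],
    [[0,0.01,0],0,1]
  ]
}}

```text
clock: 19.15
eef_pos: [513.7, 342.0, 34.8]
eef_rot: [-1.575, 0.002, -1.575]
wrist_force: [-0.6, 0.6, 0.4]
finger_gap: 0.7
```

{"fn": "play_rows", "kwargs": {
  "series": [
    [[0,0.004,0],0,1],
    [[0,0.008,0],0,1],
    [[0,0.008,0],0,1]
  ]
}}

```text
clock: 19.45
eef_pos: [513.7, 342.3, 26.7]
eef_rot: [-1.575, 0.003, -1.575]
wrist_force: [-1.0, 0.8, 5.9]
finger_gap: 0.4
```

{"fn": "play_rows", "kwargs": {
  "series": [
    [[0,0.006,0],0,1],
    [[0,0.012,0],0,1],
    [[0,0.018,0],0,1],
    [[0,0.02,0],0,1]
  ]
}}

```text
clock: 19.85
eef_pos: [513.4, 342.9, 6.9]
eef_rot: [-1.575, 0.004, -1.575]
wrist_force: [-5.3, 2.0, 10.1]
finger_gap: 0.4
```

{"fn": "play_rows", "kwargs": {
  "series": [
    [[0,0.003,0],0,1],
    [[0,0.006,0],0,1]
  ]
}}

```text
clock: 20.05
eef_pos: [513.6, 343.4, 5.3]
eef_rot: [-1.574, 0.004, -1.574]
wrist_force: [-29.0, -15.8, 69.3]
finger_gap: 0.6
```

That's the stop. I'll ease back slightly to hold there for half a second, then lift away.

{"fn": "play_rows", "kwargs": {
  "series": [
    [[0,0.0005,0],0,1],
    [[0,0.0005,0],0,1],
    [[0,0.0005,0],0,1],
    [[0,0.0005,0],0,1]
  ]
}}

```text
clock: 20.45
eef_pos: [514.1, 343.6, 6.6]
eef_rot: [-1.572, 0.005, -1.574]
wrist_force: [-6.3, -3.4, 17.9]
finger_gap: 0.5
```

{"fn": "play_rows", "kwargs": {
  "series": [
    [[0,-0.01,0],0,1],
    [[0,-0.03,0],0,1],
    [[0,-0.06,0],0,1],
    [[0,-0.1,0],0,1],
    [[0,-0.15,0],0,1],
    [[0,-0.2,0],0,1],
    [[0,-0.22,0],0,1],
    [[0,-0.22,0],0,1]
  ]
}}

```text
clock: 21.25
eef_pos: [515.4, 342.9, 230.0]
eef_rot: [-1.568, 0.008, -1.574]
wrist_force: [-0.0, -0.2, -0.2]
finger_gap: 0.4
```

```bash
python3 fit.py; python3 - <<'E'
from h import *
s0=cv2.imread("pics/side0.png")[:,:,::-1]; s=manip.camera("side"); p=manip.read_state()
d=np.abs(s.astype(int)-s0).max(2)
for n,(x0,y0,x1,y1) in dict(pedal=(215,130,285,182),driver=(228,120,294,142),jar=(322,174,358,222),mould=(288,145,328,185)).items():
    print(n,(d[y0:y1,x0:x1]>40).mean().round(3))
for b in blobs(s,*BLUE): 
    (x,y),wh,a=cv2.minAreaRect(b)
    if y<170: print(np.round([x,y,*wh,a],1))
print(p["clock"],p["eef_pos"],p["wrist_force"])
E
```

```text
slopes deg [8.73795807 9.25955099] 16 13
resid 0.1933482948587431 0.5844395767196806
7.0 remaining -1.3255530982655523
8.0 remaining -0.31996449058944787
9.0 remaining 0.6857215813700588
at end x 664 diff y 0.741595449071724
pedal 0.163
driver 0.05
jar 0.0
mould 0.0
[247.7 155.3  54.1  32.3  20.9]
[185.8 130.9  39.   24.3  39.2]
[ 47.1 106.2  19.6  31.    5.2]
21.4 [514.0356523  342.14021808 224.76926044] [-0.28585303 -0.42846945 -0.39848247]
```

{"fn": "play_rows", "kwargs": {
  "series": [
    [[0.04,0,-0.02],0,1],
    [[0.08,-0.03,-0.04],0,1],
    [[0.12,-0.05,-0.06],0,1],
    [[0.16,-0.05,-0.08],0,1],
    [[0.2,-0.05,-0.1],0,1],
    [[0.24,-0.05,-0.12],0,1],
    [[0.28,-0.05,-0.12],0,1],
    [[0.28,-0.05,-0.12],0,1],
    [[0.28,-0.05,-0.12],0,1]
  ]
}}

```text
clock: 22.3
eef_pos: [393.0, 62.0, 273.2]
eef_rot: [-1.576, 0.004, -1.576]
wrist_force: [-0.2, -0.0, 0.4]
finger_gap: 0.2
```

```bash
python3 - <<'E'
from h import *
for n in("side","top"):
    s0=cv2.imread(f"pics/{n}0.png")[:,:,::-1].copy(); s=manip.camera(n)
    for nm,r in(("BLUE",BLUE),("RED",RED)):
        for tag,i in(("old",s0),("new",s)):
            for b in blobs(i,*r):
                (x,y),wh,a=cv2.minAreaRect(b)
                if (n=="side" and 180<x<300 and y<170) or (n=="top" and x<210): print(n,nm,tag,np.round([x,y,*wh,a],1),cv2.contourArea(b))
    d=np.abs(s.astype(int)-s0).max(2)
    if n=="side": print("jar,mould",(d[174:222,322:358]>40).mean(),(d[145:185,288:328]>40).mean(),"pedal",(d[130:182,215:285]>40).mean())
print(manip.read_state()["clock"],manip.read_state()["eef_pos"])
E
python3 fit.py | tail -2
```

```text
side BLUE old [247.4 155.8  53.6  32.3  19.3] 597.5
side BLUE old [185.8 130.9  39.   24.3  39.2] 304.5
side BLUE new [247.8 155.3  53.9  32.3  20.9] 595.0
side BLUE new [197.9 137.3  26.4  16.3  83.7] 139.0
side RED old [246.3 132.2   7.6  30.4  78.7] 173.5
side RED new [246.3 132.1   7.5  30.4  78.7] 175.0
jar,mould 0.0 0.0 pedal 0.0
top BLUE old [121.5 284.3  30.2  46.9  30.7] 491.0
top BLUE old [173.9 208.6  37.8  55.   21. ] 732.0
top BLUE new [121.5 284.3  30.   47.   31. ] 489.0
top BLUE new [173.9 208.6  37.8  55.   21. ] 737.0
top RED old [123.9 210.4  35.3   9.   78.7] 273.5
top RED new [123.9 210.6  35.7   9.   78.7] 277.5
22.4 [393.15573967  63.03830825 273.46622869]
9.0 remaining 0.7056187063039943
at end x 664 diff y 0.7506073381722445
```

Everything is undisturbed, the pedal is fully up and the pointer hasn't moved, so I'm handing it in.

```bash
python3 -c "
from cell import manip
print(manip.sign_off())"
```

```text
the job is handed in; nothing more can be done
None
```

I turned the wheel about 2.2 rad clockwise in one grasp until the pointer was in line with the flag. Then I released the wheel, pressed the large blue pedal to its stop and let it come up. The job was handed in at about 22.5 s of the 64 s allowed.

- **Pointer alignment:** The two views disagree slightly on what is left. The close wrist view says the pointer is about 1.1 mm short. The top view says between 0.3 mm past and 0.8 mm short, depending on the exact bed angle. The top view read the same before and after the pedal press.
- **Pedal press:** I held it at the stop for about 0.5 s. The force peaked at about 69 N vertical (about 77 N in all) for a moment when the stop was reached, under the 120 N wrist limit, and was down to about 18 N by the end of the hold. I took the stop from that jump in force.
- **Pedal and bystanders:** Compared with the first pictures, the pedal is fully back up, and the jar, spare mould and screwdriver have not moved.
- **First grasp failed:** The first attempt on the wheel passed over the grip without turning it, and the pedal touched about 35–40 mm lower than expected. The real fingertips seem to sit above the reported TCP. I went in lower both times and did not track down the cause.

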